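Make up a polishing kit and a waxing kit

TASK

Make up two kits from the stock standing between the two metal trays. Polishing kit, on the long tray with three pads: the powder jar on the large round pad, the box of eraser wheels on the rectangular pad, the glass dappen dish on the small round pad; waxing kit, on the short tray with two pads: the wax tin on the round pad and the bur block on the rectangular pad. Stand each thing upright in the middle of its pad (to about a centimetre), box and block lying lengthwise along theirs, and leave the plaster model and the brown bottle where they are.

Things in the scene. Friction and masses are not known exactly. Their poses are not given: they have to be found in the camera images.
- long_tray: metal tray fixed left or right of the stock, 120 mm (x) by 240 mm (y), floor 5 mm over the bench, lip 3 mm higher; origin on the bench under its centre, z up, its y within 0.25 rad of world y. Pads (flush, grey, black-edged) centred on x = 0: rectangle 46 (x) by 76 mm (y) at y = -72 mm, large round 76 mm at y = +12 mm, small round 48 mm at y = +82 mm
- short_tray: metal tray fixed left or right of the stock, 120 mm (x) by 184 mm (y), floor 5 mm over the bench, lip 3 mm higher; origin on the bench under its centre, z up, its y within 0.25 rad of world y. Pads (flush, grey, black-edged) centred on x = 0: rectangle 46 (x) by 76 mm (y) at y = -42 mm, large round 76 mm at y = +42 mm; no third pad
- powder_jar: round powder jar, sand-yellow body with fixed ribbed white lid, 46 mm across, 58 mm high, about 90 g; in the stock between the trays; origin at the centre of its underside, z up
- wax_tin: flat round pale grey wax tin, lid 64 mm across and underneath it the can 62 mm across, 22 mm high (lid from 13 to 22 mm), about 60 g; in the stock between the trays; origin at the centre of its underside, z up
- bur_block: block stuck full of upright burs, 30 mm (its x) by 62 mm (its y), 48 mm high over the burs; the solid block itself is the lowest 20 mm, to be gripped across its 30 mm; in the stock, its y within 0.6 rad of world y; origin at the centre of its underside, z up
- wheel_box: flat clear-lidded box of eraser wheels (lid fixed), 36 mm (its x) by 50 mm (its y), 16 mm high, to be gripped across its 36 mm; in the stock, its y within 0.6 rad of world y; origin at the centre of its underside, z up
- dappen_dish: small octagonal pale glass dappen dish, waisted, 33 mm across, 27 mm high, about 50 g; in the stock between the trays; origin at the centre of its underside, z up
- plaster_model: bystander: pair of white plaster dental models in bite, 56 x 65 mm, 50 mm high, loose at the back right of the stock. Behind the right-hand tray, from x = 0.535 m and y = -0.135 to -0.35 m, stands a fixed drum polisher 180 mm high: pass in front of it or above it; origin at the centre of its underside, z up
- amber_bottle: bystander: small brown dropper bottle with white cap, 27 mm across, 53 mm high, loose at the back left of the stock; origin at the centre of its underside, z up
There are look-alikes about, which are no part of the job. Leave any blue look-alike of the bur_block alone. Of the things that look like the wheel_box, the larger one is meant.

How it is judged (in metres and radians):
At the end, for the whole second after the job is handed in: Each thing is upright (0.12 rad) at rest on its own pad, released, centre within 12 mm of the pad's along both tray axes; wheel box and bur block within 0.25 rad of lengthwise, either way round; plaster model and brown bottle within 15 mm of where they stood (x of powder_jar in the frame of long_tray between -0.012 and 0.012 m and y of powder_jar in the frame of long_tray between 0 and 0.024 m and z of powder_jar in the frame of long_tray between 0.002 and 0.009 m and angle between each of powder_jar, wheel_box, dappen_dish, wax_tin, bur_block's own z axis and vertical below 0.12 rad and linear speed of each of powder_jar, wheel_box, dappen_dish, wax_tin, bur_block below 0.01 m/s and angular speed of each of powder_jar, wheel_box, dappen_dish, wax_tin, bur_block below 0.1 rad/s and x of wheel_box in the frame of long_tray between -0.012 and 0.012 m and y of wheel_box in the frame of long_tray between -0.084 and -0.06 m and z of wheel_box in the frame of long_tray between 0.002 and 0.009 m and angle between the y axis of wheel_box and the y axis of long_tray, either way round below 0.25 rad and x of dappen_dish in the frame of long_tray between -0.012 and 0.012 m and y of dappen_dish in the frame of long_tray between 0.07 and 0.094 m and z of dappen_dish in the frame of long_tray between 0.002 and 0.009 m and x of wax_tin in the frame of short_tray between -0.012 and 0.012 m and y of wax_tin in the frame of short_tray between 0.03 and 0.054 m and z of wax_tin in the frame of short_tray between 0.002 and 0.009 m and x of bur_block in the frame of short_tray between -0.012 and 0.012 m and y of bur_block in the frame of short_tray between -0.054 and -0.03 m and z of bur_block in the frame of short_tray between 0.002 and 0.009 m and angle between the y axis of bur_block and the y axis of short_tray, either way round below 0.25 rad and distance of each of plaster_model, amber_bottle from where it was at the start of the episode below 0.015 m); the robot touches nothing.
It fails at once if the plaster model is shifted by more than 15 mm or tipped (distance of plaster_model from where it was at the start of the episode above 0.015 m or angle between plaster_model's own z axis and vertical above 0.3 rad).
It fails at once if the amber bottle is shifted by more than 15 mm or tipped (distance of amber_bottle from where it was at the start of the episode above 0.015 m or angle between amber_bottle's own z axis and vertical above 0.3 rad).
It also fails if it takes over 115 s, if anything falls off the work surface, if the arm or the gripper's body presses on something with over 40 N, if the wrist force passes 120 N, or if a joint passes its speed limit or range.

ROBOT

A 6-joint arm with a two-finger parallel gripper is mounted at the origin on a cart in front of the work surface, level with it; the furniture and walls round the work are solid. World frame = base frame: x ahead of the robot, y to its left, z up, the work surface at z = 0. Lengths are in mm, angles in degrees, forces in N, time in s.
With the tool pointing down it reaches from about 425 to 950 mm from the base axis. Payload 14.7 kg.
Tool frame: the origin (TCP) lies on the centre line of the jaws, within the pads' length; the fingertips stand env.nose_length ahead of it and the grasp point (between the pads) lies 6 mm ahead of it (env.nose_length is the distance from the TCP to the fingertips, in mm); z points along the fingers, y is the line along which they close (so a half turn about z gives the same grasp; the last joint's range is limited). The gripper opens to 85 mm and grips with 20 to 120 N. Pads are 22 mm wide; open, the fingers measure 114 mm over their backs; the gripper's body (76 mm by 85 mm) begins 54 mm behind the grasp point. The pads swing forward as they close: fully open they stand 13 mm farther back than shut.
Start: joints at [-68.732, 27.513, 91.461, -0, 61.026, -2.67], TCP at [263.753, -594.077, 256.297] pointing down, gripper open.
Joint ranges: [-157.49, 157.49], [-46.99, 117.5], [13.45, 153.17], [-89.5, 269.5], [5.16, 153.95], [-167.48, 167.48]. Speed limits (degrees/s): [108.29, 108.29, 136.94, 172.46, 172.46, 172.46].

INTERFACE

Orientations are given as [roll, pitch, yaw] about the fixed x, y, z axes, in that order (R = Rz(yaw) Ry(pitch) Rx(roll)).
In Python, from station import env gives the robot as it stands. Calls block until the motion is done:
- env.goto(position, orientation): joint-space move of the TCP to a pose.
- env.line_to(position, rot=None, speed=150): straight line of the TCP; rot=None keeps the orientation; speed is the mean speed in mm/s.
- env.move_j(angles): joint-space move.
- env.open_gripper() and env.clamp(force=None): open the fingers fully, or close them until they stop; force is the grip in N (None keeps the last).
- env.hold(seconds).
- env.solve_ik(position, orientation): joint angles nearest the present ones, or None.
- env.get_state(): the state.
- env.grab_frame(name): name is "scene" or "side" or "wrist"; returns a dict with "image" (480x640x3 uint8, blue, green, red), "fx", "fy", "cx", "cy" (pixels), "D" ([k1, k2, p1, p2, k3] as OpenCV has them; the pictures are not rectified), "T" (4x4, takes a point from camera to world coordinates). Camera axes: x right, y down, z forward; pixel columns grow to the right and rows downward; lengths in mm; the calibration is good to about 2 mm. A picture is of the moment at which its call begins. There is no depth.
A pose or a line that the arm cannot do raises env.Unreachable and nothing moves.
- env.finish_job(): hands the job in; it is judged then, once.
Trained networks look in a picture, given as the dict that the camera call returned (one of the last four; its "shot" number tells which), for a name from the list of things; names that differ only in an ending like _2 or _b are one class to them, and where a whole thing is asked for, a point or a joint stands for the part that bears it (a point fixed in the world has none). Each returns a list of dicts, best first, with "confidence" (0 to 1); they miss things now and then, are a little off and sometimes report something else, mostly with a low value. They report only what shows in the picture. A call takes as long as a camera call. They do not tell look-alikes from the thing itself.
- env.find_in(picture, query): "box" ([centre column, centre row, width, height] in pixels, round what is visible of it).
- env.silhouettes(picture, query): "mask" (480x640 bool, what is visible of it) and "box" ([centre column, centre row, width, height] in pixels, round what is visible of it).
The state is a dict: "clock": time; "q": joint angles; "dq": joint speeds; "effort": joint torques, N m; "tool_pos": TCP position; "eef_rot": TCP orientation; "ft_force": force on the tool from outside, world axes, zero at the start; "ft_torque": the same for the moment, N m; "width": opening from 0.0 (shut) to 1.0 (fully open); "grasp_force": force on a finger pad.
Only numpy, scipy, OpenCV 4.12 (cv2) and the standard library are available. Lean on these libraries where they do the work, as an engineer would, in place of code of your own. Each camera call takes 0.05 s, during which the arm holds its last target. There are 200 camera calls.

## Working session

There is one attempt and no reset: what is moved stays moved. The work goes in short steps, each a Python script; the robot and the scene stay as the last script left them, time stands still between calls to the robot, and variables do not carry over. Pictures are saved under pics/ and viewed, at most 14 in all, crops included, and the job is handed in when it is done.

```bash
ls; mkdir -p pics; python3 - <<'E'
from station import env
import cv2
print(env.nose_length, env.get_state())
for n in("scene","side"):
    p=env.grab_frame(n); cv2.imwrite(f"pics/{n}0.png",p["image"]); print(n,p["fx"],p["cx"],p["D"],p["T"].round(3) if hasattr(p["T"],'round') else p["T"])
    for q in "long_tray short_tray powder_jar wax_tin bur_block wheel_box dappen_dish plaster_model amber_bottle".split():
        print(q,[([round(float(v)) for v in d["box"]],round(float(d["confidence"]),2)) for d in env.find_in(p,q)])
print(env.get_state()["clock"])
E
```

```text
pics
25.0 {'clock': 0.0, 'q': array([-6.87315789e+01,  2.75489329e+01,  9.14949171e+01,  2.55476585e-03,
        6.10270056e+01, -2.66985856e+00]), 'dq': array([ 0.00787511,  0.05714562, -0.00849909, -0.10029384, -0.07601404,
        0.00991973]), 'effort': array([ 2.14163563e-03, -9.50651622e+01, -4.30187094e+01, -1.26211080e-04,
        1.21902270e-02, -3.63115839e-05]), 'tool_pos': array([ 263.62733894, -593.70315283,  255.67523606]), 'eef_rot': array([-1.79929325e+02, -5.53159706e-03,  2.39370374e+01]), 'ft_force': array([ 0.5642239 , -0.39219734, -0.24495981]), 'ft_torque': array([-0.0183145 , -0.02680092,  0.03840422]), 'grasp_force': 0.0, 'width': 1.002023165289734}
scene 589.2522467326316 317.5516415825902 [0.02280467 0.         0.         0.         0.        ] [[-6.68000e-01 -4.19000e-01  6.16000e-01 -2.25574e+02]
 [-7.44000e-01  3.91000e-01 -5.41000e-01  6.75708e+02]
 [-1.40000e-02 -8.19000e-01 -5.73000e-01  7.27793e+02]
 [ 0.00000e+00  0.00000e+00  0.00000e+00  1.00000e+00]]
long_tray [([246, 324, 147, 92], 0.6)]
short_tray []
powder_jar [([286, 214, 36, 16], 0.69), ([291
[... 447 characters left out ...]
 ] [[-8.91000e-01 -2.44000e-01  3.84000e-01  2.17399e+02]
 [-4.55000e-01  5.00000e-01 -7.37000e-01  6.72916e+02]
 [-1.20000e-02 -8.31000e-01 -5.56000e-01  5.49758e+02]
 [ 0.00000e+00  0.00000e+00  0.00000e+00  1.00000e+00]]
long_tray [([316, 396, 179, 152], 0.77), ([254, 270, 16, 32], 0.63)]
short_tray [([435, 210, 70, 53], 0.84)]
powder_jar [([311, 270, 24, 33], 0.78)]
wax_tin [([290, 248, 35, 30], 0.89), ([253, 272, 13, 30], 0.63)]
bur_block [([218, 326, 43, 41], 0.86), ([339, 237, 26, 34], 0.84)]
wheel_box [([369, 301, 22, 27], 0.94), ([271, 308, 24, 16], 0.76)]
dappen_dish [([410, 251, 18, 22], 0.63)]
plaster_model [([305, 209, 32, 33], 0.77)]
amber_bottle [([251, 272, 11, 30], 0.8)]
1.0
```

View images.

View pics/scene0.png

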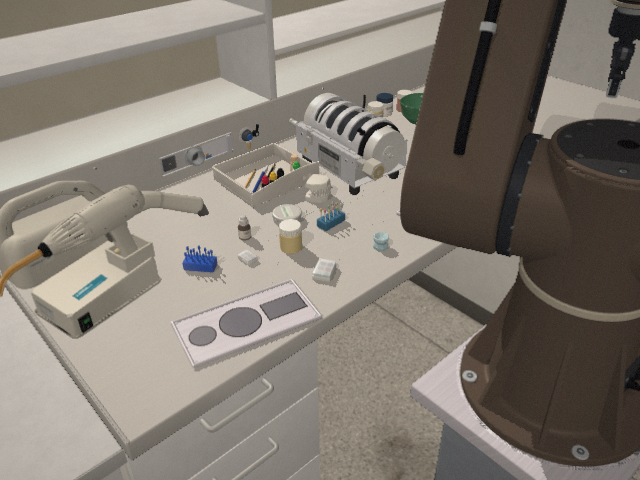

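View pics/side0.png

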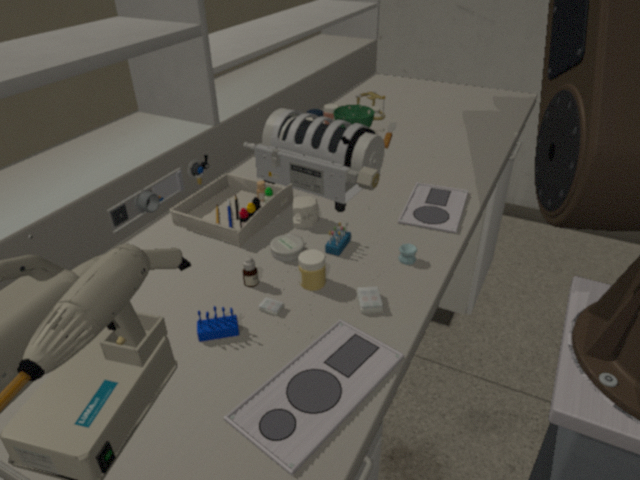

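```bash
cat > h.py <<'E'
from station import env
import cv2, numpy as np
def px2w(p,uv,z):
    K=np.array([[p["fx"],0,p["cx"]],[0,p["fy"],p["cy"]],[0,0,1]]);T=np.array(p["T"])
    n=cv2.undistortPoints(np.array(uv,float).reshape(-1,1,2),K,np.array(p["D"],float)).reshape(-1,2)
    d=np.c_[n,np.ones(len(n))]@T[:3,:3].T; o=T[:3,3]
    return (o+d*((z-o[2])/d[:,2])[:,None])[:,:2]
def w2px(p,X):
    K=np.array([[p["fx"],0,p["cx"]],[0,p["fy"],p["cy"]],[0,0,1]]);Ti=np.linalg.inv(np.array(p["T"]))
    return cv2.projectPoints(np.array(X,float).reshape(-1,1,3),cv2.Rodrigues(Ti[:3,:3])[0],Ti[:3,3],K,np.array(p["D"],float))[0].reshape(-1,2)
E
python3 - <<'E'
from h import *
p=env.grab_frame("side")
L=[("jar",311,270,29),("tin",287,248,11),("bur",338,241,10),("burblue",218,328,10),("wheel",369,301,8),("small",271,308,8),("dish",408,255,13),("model",305,211,25),("bottle",250,272,26),("LTrect",352,355,5),("LTbig",314,391,5),("LTsm",277,424,5),("STrect",439,197,5),("STbig",431,215,5)]
for n,u,v,z in L: print(n,px2w(p,[[u,v]],z).round())
# overhead
for z in (450,400,350):
  q=env.solve_ik([560,80,z],[180,0,0]); print(z,q)
cv2.imwrite("pics/c.png",cv2.resize(p["image"][190:350,180:440],None,fx=3,fy=3,interpolation=cv2.INTER_CUBIC))
E
```

```text
jar [[554.  68.]]
tin [[639.   6.]]
bur [[564. -59.]]
burblue [[626. 240.]]
wheel [[443.  76.]]
small [[578. 162.]]
dish [[426. -70.]]
model [[ 663. -110.]]
bottle [[648. 116.]]
LTrect [[420. 195.]]
LTbig [[439. 278.]]
LTsm [[456. 345.]]
STrect [[ 441. -325.]]
STbig [[ 434. -241.]]
450 [ 5.05967973e+00  1.26565933e+01  8.65516163e+01 -2.54444375e-14
  8.07917904e+01  9.50596797e+01]
400 [ 5.05967973e+00  1.40263368e+01  9.14418329e+01 -2.54444375e-14
  7.45318303e+01  9.50596797e+01]
350 [ 5.05967973e+00  1.59049131e+01  9.58276846e+01 -2.54444375e-14
  6.82674024e+01  9.50596797e+01]
```

View pics/c.png

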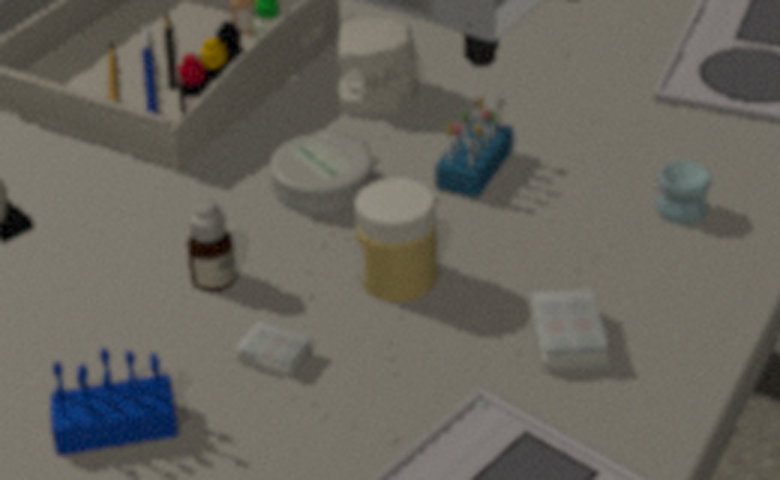

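```bash
python3 - <<'E'
from h import *
env.goto([520,-20,420],[180,0,90])
p=env.grab_frame("wrist"); cv2.imwrite("pics/w0.png",p["image"]); print(np.array(p["T"]).round(2),p["fx"])
print(px2w(p,[[0,0],[640,0],[640,480],[0,480]],0).round())
for q in "long_tray short_tray powder_jar wax_tin bur_block wheel_box dappen_dish plaster_model amber_bottle".split():
    print(q,[([round(float(v)) for v in d["box"]],round(float(d["confidence"]),2),px2w(p,[d["box"][:2]],10).round()) for d in env.find_in(p,q)])
print(env.get_state()["clock"])
E
```

```text
[[ 1.0000e+00 -0.0000e+00 -0.0000e+00  5.1992e+02]
 [-0.0000e+00 -9.5000e-01 -3.0000e-01  5.6310e+01]
 [-0.0000e+00  3.0000e-01 -9.5000e-01  5.3766e+02]
 [ 0.0000e+00  0.0000e+00  0.0000e+00  1.0000e+00]] 375.02341681611637
[[ 107.  220.]
 [ 950.  220.]
 [1185. -623.]
 [-119. -621.]]
long_tray [([234, 31, 102, 62], 0.7, array([[419., 171.]]))]
short_tray [([262, 340, 91, 106], 0.81, array([[ 437., -276.]]))]
powder_jar []
wax_tin [([403, 163, 54, 54], 0.91, array([[643.,   4.]]))]
bur_block [([343, 206, 22, 43], 0.72, array([[562., -57.]]))]
wheel_box [([256, 111, 45, 48], 0.78, array([[443.,  73.]])), ([362, 43, 30, 22], 0.65, array([[582., 156.]]))]
dappen_dish [([251, 220, 25, 23], 0.75, array([[429., -77.]]))]
plaster_model [([417, 245, 45, 51], 0.93, array([[ 673., -115.]]))]
amber_bottle [([416, 78, 31, 24], 0.71, array([[654., 115.]]))]
3.8667
```

View pics/w0.png

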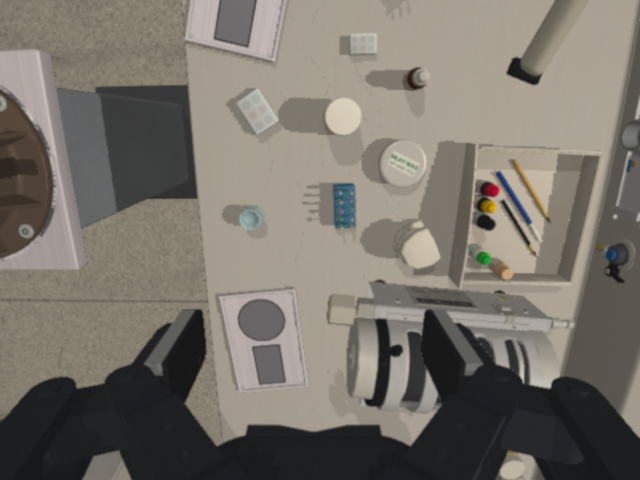

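```bash
cat >> h.py <<'E'
def pads(p,c,r=170):
    """dark pad outlines near world point c: centroid, size, angle at z=5"""
    g=cv2.GaussianBlur(p["image"],(3,3),0).astype(int); m=((g.max(2)<125)&(g.max(2)-g.min(2)<40)).astype(np.uint8)
    out=[]
    for k in cv2.findContours(m,cv2.RETR_EXTERNAL,cv2.CHAIN_APPROX_NONE)[0]:
        if cv2.contourArea(k)<250: continue
        w=px2w(p,k.reshape(-1,2),5).astype(np.float32)
        (x,y),(a,b),t=cv2.minAreaRect(w)
        if np.hypot(x-c[0],y-c[1])<r and 30<min(a,b) and max(a,b)<90: out.append([round(float(v),1) for v in (x,y,a,b,t)])
    return out
def sil(p,q,z):
    out=[]
    for d in env.silhouettes(p,q):
        k=max(cv2.findContours(d["mask"].astype(np.uint8),cv2.RETR_EXTERNAL,cv2.CHAIN_APPROX_NONE)[0],key=len).reshape(-1,2)
        (x,y),(a,b),t=cv2.minAreaRect(px2w(p,k,z).astype(np.float32)); out.append([round(float(v),1) for v in (x,y,a,b,t,d["confidence"])])
    return out
E
python3 - <<'E'
from h import *
def rep(p):
    print("pads L",pads(p,[438,270])); print("pads S",pads(p,[438,-283]))
    for q,z in dict(powder_jar=58,wax_tin=22,bur_block=20,wheel_box=16,dappen_dish=27,amber_bottle=53,plaster_model=50).items(): print(q,sil(p,q,z))
rep(env.grab_frame("wrist"))
env.goto([500,180,420],[180,0,90])
p=env.grab_frame("wrist"); cv2.imwrite("pics/w1.png",p["image"]); rep(p)
print(env.get_state()["clock"])
E
```

```text
pads L [[418.9, 185.9, 57.0, 45.5, 76.7]]
pads S [[444.7, -326.5, 45.6, 75.5, 6.5], [435.5, -243.2, 74.3, 72.2, 0.2]]
powder_jar [[553.9, 65.0, 45.3, 42.1, 0.2, 0.8]]
wax_tin [[639.5, 5.3, 64.9, 63.2, 0.4, 0.7], [430.8, -71.1, 36.6, 31.8, 43.2, 0.3]]
bur_block [[563.4, -53.8, 32.4, 64.8, 1.9, 0.8], [446.2, 72.2, 37.1, 49.4, 32.8, 0.4]]
wheel_box [[581.9, 154.3, 34.7, 24.6, 0.4, 1.0], [445.3, 72.2, 36.6, 49.9, 33.1, 0.7]]
dappen_dish [[431.3, -70.2, 35.2, 31.5, 43.1, 0.6]]
amber_bottle [[643.1, 110.1, 32.2, 24.2, 21.6, 0.8], [657.0, -103.6, 50.5, 68.7, 30.0, 0.5], [447.6, -254.9, 113.7, 175.7, 5.9, 0.5]]
plaster_model [[657.9, -103.6, 51.5, 66.9, 26.7, 0.9]]
pads L [[421.2, 194.7, 75.7, 45.9, 76.7], [440.3, 276.9, 74.6, 74.4, 89.8], [456.6, 344.4, 45.8, 45.8, 89.8]]
pads S []
powder_jar [[552.6, 74.8, 42.4, 59.8, 18.4, 0.9]]
wax_tin []
bur_block [[563.0, -55.3, 30.0, 80.8, 2.5, 0.8], [624.2, 240.8, 63.8, 31.5, 39.8, 0.7]]
wheel_box [[446.2, 74.1, 39.2, 52.6, 31.2, 0.9], [582.1, 158.3, 37.1, 25.7, 0.2, 0.8]]
dappen_dish [[430.7, -64.2, 44.9, 30.5, 81.3, 0.9]]
amber_bottle [[642.7, 121.0, 26.4, 38.3, 59.9, 0.8]]
plaster_model [[651.7, -94.3, 41.7, 84.9, 18.0, 0.8]]
5.4833
```

View pics/w1.png

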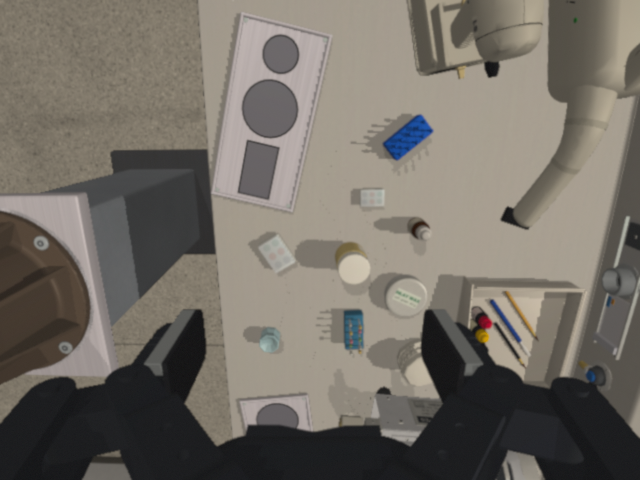

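```bash
python3 - <<'E'
from h import *
env.clamp(20)
env.goto([490,0,120],[180,0,90]); env.line_to([490,0,50],speed=150)
for z in range(46,24,-3):
    env.line_to([490,0,z],speed=60); s=env.get_state(); print(z,s["tool_pos"].round(1)[2],s["ft_force"].round(1)[2])
    if abs(s["ft_force"][2])>6: break
env.line_to([490,0,250],speed=300); env.open_gripper()
print(env.get_state()["clock"])
E
```

```text
46 46.5 -0.1
43 43.0 0.0
40 39.8 0.3
37 36.8 0.1
34 33.8 0.3
31 30.8 -0.5
28 27.8 0.3
25 25.1 4.9
11.8667
```

```bash
cat >> h.py <<'E'
def pp(src,ya,dst,yb,zg,force=35,H=250):
    """pick at src with yaw ya, TCP height zg; place at dst with yaw yb (tray floor +5)"""
    env.goto([*src,H],[180,0,ya]); env.line_to([*src,zg+50],speed=350); env.line_to([*src,zg],speed=100)
    env.clamp(force); s=env.get_state(); print("grip",s["width"].round(3),s["grasp_force"].round(1))
    env.line_to([*src,zg+30],speed=120); env.line_to([*src,H],speed=350); env.goto([*dst,H],[180,0,yb]); s=env.get_state(); print("carry",s["width"].round(3),s["grasp_force"].round(1))
    env.line_to([*dst,zg+50],speed=350); env.line_to([*dst,zg+6],speed=60); print("fz",env.get_state()["ft_force"].round(1)[2])
    env.open_gripper(); env.line_to([*dst,zg+60],speed=120); env.line_to([*dst,H],speed=350); print("clock",env.get_state()["clock"])
E
python3 - <<'E'
from h import *
pp([563.4,-54.5],92,[444.7,-326.5],96.4,28)
pp([639.5,5.3],0,[435.5,-243.2],96.4,27)
p=env.grab_frame("side"); cv2.imwrite("pics/s1.png",cv2.resize(p["image"][150:350,200:500],None,fx=2.5,fy=2.5))
E
```

```text
Traceback (most recent call last):
  File "h.py", line 30, in pp
    env.clamp(force); s=env.get_state(); print("grip",s["width"].round(3),s["grasp_force"].round(1))
                                                      ^^^^^^^^^^^^^^^^
AttributeError: 'float' object has no attribute 'round'
```

```bash
sed -i 's/s\["width"\]\.round(3),s\["grasp_force"\]\.round(1)/round(float(s["width"]),3),round(float(s["grasp_force"]),1)/g' h.py
python3 - <<'E'
from h import *
s=env.get_state(); print(s["width"],s["grasp_force"],s["tool_pos"])
src=[563.4,-54.5]
env.open_gripper(); pp(src,92,[444.7,-326.5],96.4,28) if False else None
E
python3 - <<'E'
from h import *
env.clamp(35); s=env.get_state(); print(s["width"],s["tool_pos"],s["clock"])
src=[563.4,-54.5];dst=[444.7,-326.5]
env.line_to([*src,58],speed=120); env.line_to([*src,250],speed=350); env.goto([*dst,250],[180,0,96.4]); s=env.get_state(); print(s["width"],s["grasp_force"])
env.line_to([*dst,78],speed=350); env.line_to([*dst,34],speed=60); print(env.get_state()["ft_force"])
env.open_gripper(); env.line_to([*dst,88],speed=120); env.line_to([*dst,250],speed=350)
pp([639.5,5.3],0,[435.5,-243.2],96.4,27)
p=env.grab_frame("side"); cv2.imwrite("pics/s1.png",cv2.resize(p["image"][150:350,200:500],None,fx=2.5,fy=2.5))
E
```

```text
0.3442726273860376 34.83688831329346 [563.51371774 -54.51266232  28.40043955]
0.3422604266341622 [563.44681204 -54.49140886  28.15476158] 15.3167
0.3422377787587395 34.655689001083374
[-0.59111626  0.46576273 -0.6229629 ]
grip 0.723 35.7
carry 0.719 38.2
fz 6.2
clock 30.8333
```

View pics/s1.png

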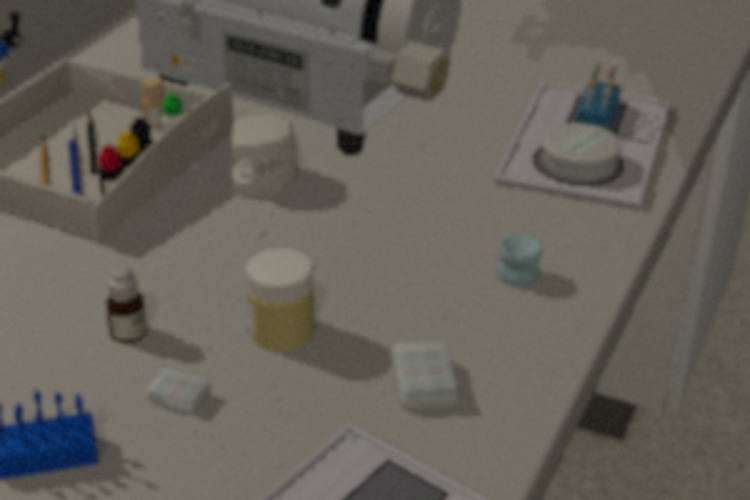

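The side crop shows the block (600,105) and tin (583,150) upright on the short tray's pads, with the bystanders untouched. Next is the long tray.

```bash
python3 - <<'E'
from h import *
pp([554,65.5],90,[440.3,276.9],76.7,38)
pp([445.5,73],123,[421.2,194.7],76.7,28)
pp([430,-71],90,[456.6,344.4],76.7,29,25)
env.goto([500,180,420],[180,0,90]); p=env.grab_frame("wrist"); cv2.imwrite("pics/w2.png",p["image"])
for q,z in dict(powder_jar=63,wheel_box=21,dappen_dish=32).items(): print(q,sil(p,q,z))
p=env.grab_frame("side"); cv2.imwrite("pics/s2.png",p["image"])
env.goto([500,-200,420],[180,0,90]); p=env.grab_frame("wrist"); cv2.imwrite("pics/w3.png",p["image"])
for q,z in dict(wax_tin=27,bur_block=25,plaster_model=50,amber_bottle=53).items(): print(q,sil(p,q,z))
print(env.get_state()["clock"])
E
```

```text
grip 0.52 34.3
carry 0.523 35.9
fz 4.0
clock 39.0417
grip 0.409 33.9
carry 0.41 35.2
fz -0.6
clock 47.4417
grip 0.359 23.8
carry 0.358 24.9
fz -1.9
clock 56.25
powder_jar [[442.1, 275.6, 43.5, 46.9, 88.9, 0.7]]
wheel_box [[422.2, 194.8, 52.9, 37.1, 74.2, 0.8], [581.2, 158.8, 33.6, 25.5, 2.1, 0.6], [436.6, 276.8, 48.3, 51.9, 61.5, 0.3]]
dappen_dish [[456.8, 341.8, 30.1, 33.8, 26.9, 0.6]]
wax_tin [[434.9, -240.0, 65.2, 63.8, 43.9, 0.6]]
bur_block [[445.2, -326.2, 31.2, 67.7, 7.0, 0.7]]
plaster_model []
amber_bottle []
59.1167
```

View pics/w2.png

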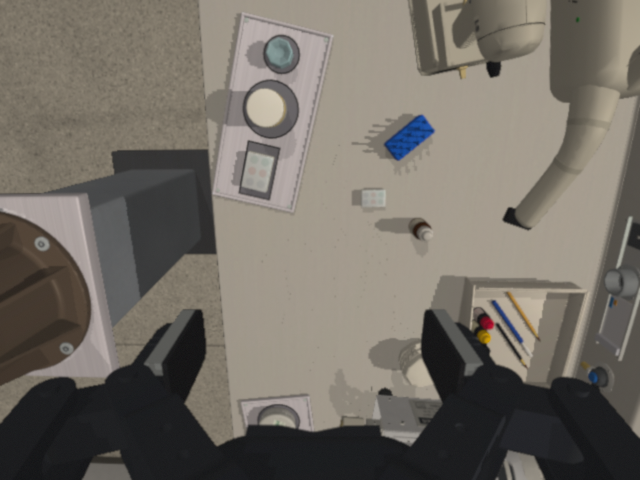

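View pics/w3.png

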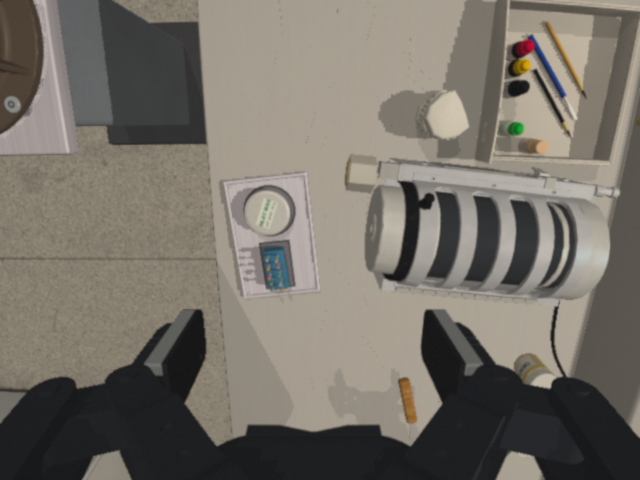

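View pics/s2.png

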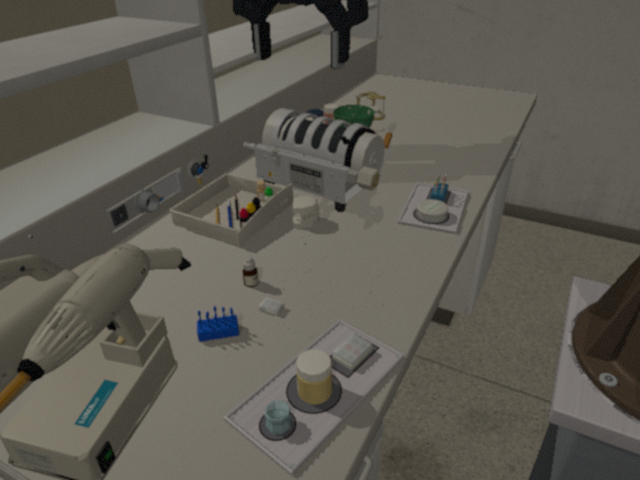

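The wrist pictures show all five things upright on their pads. The jar is at (266,108), the box at (260,170), the dish at (281,52), the tin at (270,212) and the block at (276,267). Each measures within about 3.5 mm of its pad centre, and the side view shows the plaster model and brown bottle where they were.

```bash
python3 -c "
from station import env
print(env.finish_job())"
```

```text
the job is handed in; nothing more can be done
None
```

I placed both kits and handed the job in at about 59 s: all five things stood upright within about 3.5 mm of their pad centres, and the plaster model and brown bottle showed no visible shift; no verdict came back.

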